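Find the radius leaf that fits a soap-bar pattern

TASK

One wooden soap-bar pattern stands in the single nest, away from the two in the twin stand. Try the three radius leaves from the rack, notch down, across its rounded top edge, always gently, until you find the one that goes fully home and does not rock; give that leaf a light push down to feel that it is home and leave it sitting upright on the pattern in the nest. Any leaf that does not fit goes back upright into a slot of the rack, and the jars, soap bars and soap box around them stay where they are.

Things in the scene. Friction and masses are not known exactly. Their poses are not given: they have to be found in the camera images.
- leaf_12: aluminium radius leaf R12: plate 60 wide (x), 12 thick (y), 60.6 tall, ~100 g; origin centre of underside. Notch from below: sides 25.2 apart for 12, then half-round of radius 12.6, its crown 24.6 above the origin. Over it 24 of full-width plate, then a convex round end of radius 12. Pinch across the 12 thickness, 50.6 above the origin, so that fingertips clear the notch.
- leaf_15: aluminium radius leaf R15: plate 60 wide (x), 12 thick (y), 66.6 tall, ~100 g; origin centre of underside. Notch from below: sides 31.2 apart for 12, then half-round of radius 15.6, its crown 27.6 above the origin. Over it 24 of full-width plate, then a convex round end of radius 15. Pinch across the 12 thickness, 53.6 above the origin, so that fingertips clear the notch.
- leaf_18: aluminium radius leaf R18: plate 60 wide (x), 12 thick (y), 72.6 tall, ~100 g; origin centre of underside. Notch from below: sides 37.2 apart for 12, then half-round of radius 18.6, its crown 30.6 above the origin. Over it 24 of full-width plate, then a convex round end of radius 18. Pinch across the 12 thickness, 56.6 above the origin, so that fingertips clear the notch.
- rack: fixed beech rack 224 x 64 x 24, origin under its centre on the table. Three slots along its x, at x = -72, 0, 72, each 63.6 (x) x 15.2 (y), floor 10 above the table, rim 24. The leaves stand in them notch down, their x along the rack's x, in any order.
- nest: fixed plywood nest 110 (x) x 146 (y) x 16 with one recess 86 x 122, origin under its centre on the table. In it, square to it but anywhere within its play, stands the pattern to gauge; a push of over 30 N on it is too hard. Leaf x goes along nest x: the one that fits rests crown on crown with 0.6 play a side; a smaller one stays 15 or more higher; a larger one is 3 or more loose a side.
- pattern_foot (a point): middle of the nest's floor (10 above the table), about which the loose 0.7 kg pattern stands, up to 8 off in x and 6 in y: steel sole 70 (nest x) x 110 (y) x 10, at its middle an upright hardwood bar 90 long along y, top edge fully half-round about a line along y. One of three sizes, not told: 24 thick (R12, crown 72 above the table), 30 (R15, crown 76) or 36 (R18, crown 80).
- stand: fixed plywood twin stand 208 (x) x 146 (y) x 16, holding the two other patterns; its centre is 165 from the nest's towards the nest's -y. Not needed.
- soap_bar: loose reddish soap bar 85 x 55 x 28, origin under its centre; bystander
- brown_bar: loose brown soap bar 80 x 50 x 26, origin under its centre; bystander
- oil_jar: amber glass jar 72 across, 85 tall, origin under its centre; bystander
- butter_jar: glass jar 68 across, 95 tall, origin under its centre; bystander
- soap_box: paper soap box 40 x 88 x 62, origin under its centre; bystander

How it is judged:
On the way:
1. the leaf that fits is pushed lightly (about 2 N or more) down on to the pattern in the nest, fully home and straight (((z of leaf_12 in the frame of nest between 0.0458 and 0.049 m and x of leaf_12 in the frame of nest between -0.012 and 0.012 m and y of leaf_12 in the frame of nest between -0.039 and 0.039 m and angle between leaf_12's own z axis and vertical below 0.07 rad and angle between the y axis of leaf_12 and the y axis of nest, either way round below 0.1 rad) or (z of leaf_15 in the frame of nest between 0.0468 and 0.05 m and x of leaf_15 in the frame of nest between -0.012 and 0.012 m and y of leaf_15 in the frame of nest between -0.039 and 0.039 m and angle between leaf_15's own z axis and vertical below 0.07 rad and angle between the y axis of leaf_15 and the y axis of nest, either way round below 0.1 rad) or (z of leaf_18 in the frame of nest between 0.0478 and 0.051 m and x of leaf_18 in the frame of nest between -0.012 and 0.012 m and y of leaf_18 in the frame of nest between -0.039 and 0.039 m and angle between leaf_18's own z axis and vertical below 0.07 rad and angle between the y axis of leaf_18 and the y axis of nest, either way round below 0.1 rad)) and contact force between nest and anything else above 10 N), for 0.25 s.
At the end, for the whole second after the job is handed in: the fitting leaf sits on the pattern in the nest, crown on crown within 1.6 mm, within 4 mm of the nest's middle across the edge, upright within 4 and square within 6 degrees; the two others stand upright in rack slots; all released and at rest ((((z of leaf_12 in the frame of nest between 0.0458 and 0.049 m and x of leaf_12 in the frame of nest between -0.012 and 0.012 m and y of leaf_12 in the frame of nest between -0.039 and 0.039 m and angle between leaf_12's own z axis and vertical below 0.07 rad and angle between the y axis of leaf_12 and the y axis of nest, either way round below 0.1 rad) and (z of leaf_15 in the frame of rack between 0.007 and 0.013 m and y of leaf_15 in the frame of rack between -0.006 and 0.006 m and x of leaf_15 in the frame of rack between -0.085 and 0.085 m and angle between leaf_15's own z axis and vertical below 0.12 rad) and (z of leaf_18 in the frame of rack between 0.007 and 0.013 m and y of leaf_18 in the frame of rack between -0.006 and 0.006 m and x of leaf_18 in the frame of rack between -0.085 and 0.085 m and angle between leaf_18's own z axis and vertical below 0.12 rad)) or ((z of leaf_15 in the frame of nest between 0.0468 and 0.05 m and x of leaf_15 in the frame of nest between -0.012 and 0.012 m and y of leaf_15 in the frame of nest between -0.039 and 0.039 m and angle between leaf_15's own z axis and vertical below 0.07 rad and angle between the y axis of leaf_15 and the y axis of nest, either way round below 0.1 rad) and (z of leaf_12 in the frame of rack between 0.007 and 0.013 m and y of leaf_12 in the frame of rack between -0.006 and 0.006 m and x of leaf_12 in the frame of rack between -0.085 and 0.085 m and angle between leaf_12's own z axis and vertical below 0.12 rad) and (z of leaf_18 in the frame of rack between 0.007 and 0.013 m and y of leaf_18 in the frame of rack between -0.006 and 0.006 m and x of leaf_18 in the frame of rack between -0.085 and 0.085 m and angle between leaf_18's own z axis and vertical below 0.12 rad)) or ((z of leaf_18 in the frame of nest between 0.0478 and 0.051 m and x of leaf_18 in the frame of nest between -0.012 and 0.012 m and y of leaf_18 in the frame of nest between -0.039 and 0.039 m and angle between leaf_18's own z axis and vertical below 0.07 rad and angle between the y axis of leaf_18 and the y axis of nest, either way round below 0.1 rad) and (z of leaf_12 in the frame of rack between 0.007 and 0.013 m and y of leaf_12 in the frame of rack between -0.006 and 0.006 m and x of leaf_12 in the frame of rack between -0.085 and 0.085 m and angle between leaf_12's own z axis and vertical below 0.12 rad) and (z of leaf_15 in the frame of rack between 0.007 and 0.013 m and y of leaf_15 in the frame of rack between -0.006 and 0.006 m and x of leaf_15 in the frame of rack between -0.085 and 0.085 m and angle between leaf_15's own z axis and vertical below 0.12 rad))) and linear speed of each of leaf_12, leaf_15, leaf_18 below 0.02 m/s); the robot touches nothing.
It fails at once if the pattern in the nest is pushed with more than about 32 N (contact force between nest and anything else above 40 N).
It fails at once if a jar, soap bar or the soap box is shifted by more than 20 mm (distance of any of soap_bar, brown_bar, oil_jar, butter_jar, soap_box from where it was at the start of the episode above 0.02 m).
It also fails if it takes over 72 s, if anything falls off the work surface, if the arm or the gripper's body presses on something with over 40 N, if the wrist force passes 120 N, or if a joint passes its speed limit or range.

ROBOT

A 6-joint arm with a two-finger parallel gripper is mounted at the origin on the work surface. World frame = base frame: x ahead of the robot, y to its left, z up, the work surface at z = 0. Lengths are in m, angles in rad, forces in N, time in s.
With the tool pointing down it reaches from about 0.3 to 1 m from the base axis. Payload 5.1 kg.
Tool frame: the origin (TCP) lies between the finger pads; the fingertips stand 14 mm ahead of it and the grasp point (between the pads) lies 5 mm behind it; z points along the fingers, y is the line along which they close (so a half turn about z gives the same grasp; the last joint's range is limited). The gripper opens to 95 mm and grips with 3 to 60 N. Pads are 20 mm wide; open, the fingers measure 119 mm over their backs; the gripper's body (75 mm by 180 mm) begins 59 mm behind the grasp point.
Start: joints at [-1.235, 0.124, 1.65, -0, 1.367, -0.083], TCP at [0.264, -0.594, 0.229] pointing down, gripper open.
Joint ranges: [-2.61, 2.61], [-1.02, 2.33], [0.03, 2.71], [-1.35, 4.49], [0.32, 2.68], [-2.91, 2.91]. Speed limits (rad/s): [2.57, 2.57, 3.14, 3.14, 3.14, 3.14].

INTERFACE

Orientations are given as a rotation vector (axis times angle).
In Python, from rig import robot, imaging, monitor gives the robot as it stands (robot), with the cameras (imaging) and the readings (monitor).
- The arm moves only by the tool pendant, called after "Request:" by a JSON object that holds its "name" and its "arguments". Schema: {"type":"object","properties":{"motion":{"type":"array","items":{"type":"object","properties":{"xyz":{"type":"array","items":{"type":"number"},"minItems":3,"maxItems":3},"rot":{"type":"array","items":{"type":"number"},"minItems":3,"maxItems":3}},"additionalProperties":false},"minItems":1,"maxItems":8},"finger_gap":{"type":"number"},"squeeze":{"type":"number"},"only":{"type":"string"},"quiet":{"type":"boolean"},"lines":{"type":"string"}},"required":["motion"],"additionalProperties":false}. motion is a list of rows, 1 to 8 of them, each an object with the fields xyz (a list: dx, dy, dz in units of 5 mm), rot (a list: a rotation vector rx, ry, rz in units of 0.05 rad); a field left out counts as zero; each row is the pose to reach, as a shift and turn from the pose commanded when the call began, along the tool's axes at that moment; what a row does not reach only later rows make up. A row lasts 1/10 s, in which the tool goes at most 0.05 m and 0.15 rad, less where a joint would pass 70% of its speed; a pose out of reach is approached as far as the arm can. finger_gap is the finger opening in m, set as the call begins (left out keeps the last). The fingers move at their own pace and stop on an object; squeeze is the grip in N (left out, the last holds). Time passes only in rows, so rows that do not move let the fingers close. The tool returns the time, the measured TCP pose, the force, the opening and the grip force at its end. only (a regular expression) keeps the lines of the reply that match it, lines (a string "A,B") keeps lines A to B, and quiet returns only ok. Input that does not fit is refused with a message, and nothing moves.
- monitor.state(): the state, without advancing time (a new reading comes with each control period).
- imaging.camera(name): name is "scene" or "top" or "wrist"; returns the picture (420x560x3 uint8, red, green, blue); there is no depth.
- imaging.camera_info(name): a dict with "K" (3x3 intrinsics, pixels), "position" and "orientation" of the camera in the world. Camera axes: x right, y down, z forward; pixel columns grow to the right and rows downward; lengths in m; the calibration is good to about 2 mm. A picture is of the moment at which its call begins: read the wrist's pose just before it. camera_info takes no time and is no camera call; for the wrist camera it gives the pose at the moment of the call.
- robot.sign_off(): hands the job in; it is judged then, once.
The state is a dict: "time_s": time; "q": joint angles; "joint_velocities": joint speeds; "tau": joint torques, N m; "eef_pos": TCP position; "orientation": TCP orientation; "force": force on the tool from outside, world axes, zero at the start; "moment": the same for the moment, N m; "width": finger opening in m; "grasp_force": force on a finger pad.
Only numpy, scipy, OpenCV 4.12 (cv2) and the standard library are available. Lean on these libraries where they do the work, as an engineer would, in place of code of your own. Each camera call takes 0.05 s, during which the arm holds its last target. There are 200 camera calls.

## Working session

There is one attempt and no reset: what is moved stays moved. The work goes in short steps, Python scripts to look and compute and a tool call to move; the robot and the scene stay as the last step left them, time stands still between calls to the robot, and variables do not carry over. Pictures are saved under pics/ and viewed, at most 10 in all, crops included, and the job is handed in when it is done.

```bash
ls; mkdir -p pics
```

Run:
```python
from rig import robot, imaging, monitor
import cv2,numpy as np
for n in ("top","scene"):
    cv2.imwrite(f"pics/{n}0.png",imaging.camera(n)[:,:,::-1])
    i=imaging.camera_info(n);print(n,i)
s=monitor.state();print(s['eef_pos'],s['orientation'],s['time_s'])
```

```text
pics
rig.py
top {'K': array([[446.26619541,   0.        , 277.49411825],
       [  0.        , 446.26619541, 208.75339684],
       [  0.        ,   0.        ,   1.        ]]), 'position': array([ 0.49250567, -0.02322902,  1.20316246]), 'orientation': array([-2.18143001,  2.17427571, -0.08114958])}
scene {'K': array([[456.10472797,   0.        , 276.25743817],
       [  0.        , 456.10472797, 210.2030432 ],
       [  0.        ,   0.        ,   1.        ]]), 'position': array([1.20814931, 0.844136  , 0.71417856]), 'orientation': array([-0.80703687, -2.37675794,  1.30064764])}
[ 0.26412486 -0.59331507  0.22751277] [-3.07116897e+00 -6.52644626e-01  3.61179022e-04] 0.1
```

View pics/top0.png

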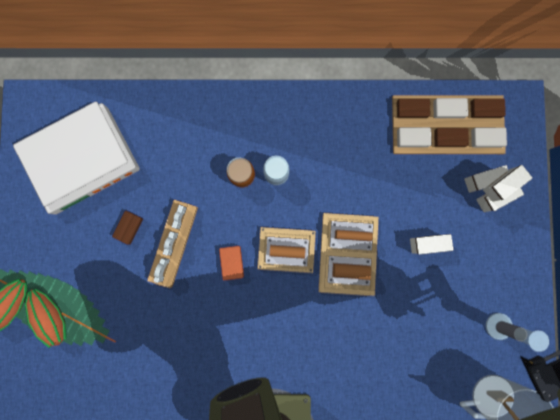

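View pics/scene0.png

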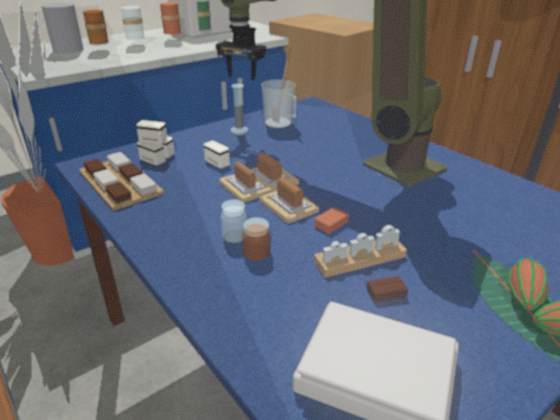

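The top view shows the rack at about (172,243) with three leaves, the nest with its pattern at (287,250), the stand at (350,254), the red bar at (231,263), the brown bar at (127,227), and the jars at (240,172) and (276,170). I'll zoom in to measure.

Create h.py:
```python
from rig import robot, imaging, monitor
import cv2,numpy as np
from scipy.spatial.transform import Rotation as R
def ray(n,uv,z,info=None):
    i=info or imaging.camera_info(n);M=R.from_rotvec(i['orientation']).as_matrix()
    d=M@np.linalg.solve(i['K'],[uv[0],uv[1],1]);return i['position']+d*(z-i['position'][2])/d[2]
def proj(i,P):
    M=R.from_rotvec(i['orientation']).as_matrix();p=i['K']@(M.T@(np.array(P)-i['position']));return p[:2]/p[2]
def rows(target,yaw):
    """shift in the tool axes from now to TCP target; yaw of tool y axis (mod pi), pointing down"""
    s=monitor.state();A=R.from_rotvec(s['orientation'])
    ty=A.as_matrix()[:,1];cur=np.arctan2(ty[1],ty[0])
    d=(yaw-cur+np.pi/2)%np.pi-np.pi/2
    y=cur+d;Y=np.array([np.cos(y),np.sin(y),0]);Z=np.array([0,0,-1.]);X=np.cross(Y,Z)
    B=R.from_matrix(np.array([X,Y,Z]).T)
    return A.inv().apply(np.array(target)-s['eef_pos']).round(4),(A.inv()*B).as_rotvec().round(4)
```

Run:
```python
from h import *
im=cv2.imread("pics/top0.png")
c=cv2.resize(im[190:300,140:390],None,fx=3.2,fy=3.2,interpolation=cv2.INTER_CUBIC);cv2.imwrite("pics/c0.png",c)
for n,uv,z in [("rack",(172,243),.024),("nest",(287,250),.016),("stand",(350,254),.016),("oil",(240,172),.085),("butter",(276,170),.095),("soap",(231,263),.028),("brown",(127,227),.026)]:print(n,ray("top",uv,z).round(3))
s=monitor.state();print(R.from_rotvec(s['orientation']).as_matrix().round(3));i=imaging.camera_info("wrist");print(i['position']-s['eef_pos'],R.from_rotvec(i['orientation']).as_matrix().round(3))
```

```text
rack [0.496 0.262 0.024]
nest [ 0.478 -0.042  0.016]
stand [ 0.468 -0.209  0.016]
oil [0.675 0.078 0.085]
butter [ 0.679 -0.013  0.095]
soap [0.444 0.105 0.028]
brown [0.537 0.381 0.026]
[[ 0.914  0.407 -0.001]
 [ 0.407 -0.914  0.002]
 [ 0.    -0.002 -1.   ]]
[0.05948336 0.02597504 0.15641799] [[ 0.407 -0.888 -0.217]
 [-0.914 -0.395 -0.095]
 [-0.001  0.237 -0.972]]
```

View pics/c0.png

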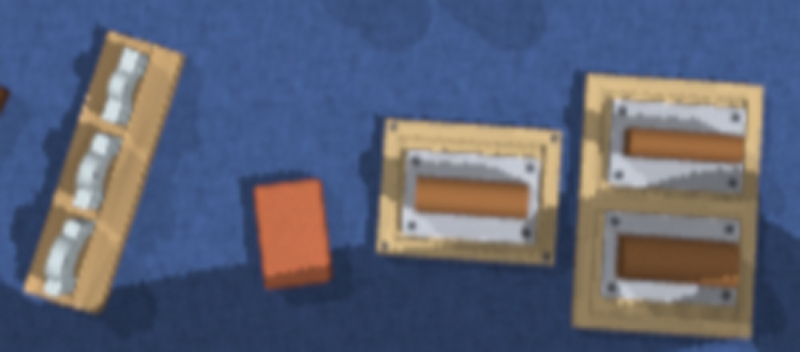

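Run:
```python
from h import *
print(rows([.45,.10,.33],-np.pi/2))
```

```text
(array([ 0.4518, -0.558 , -0.1014]), array([-1.900e-03,  2.000e-04,  4.188e-01]))
```

Units first: shifts go in units of 5 mm and turns go in units of 0.05 rad. So -0.297 m is -59.4, -0.26 m is -52, 0.419 rad is 8.38.

Request:
{"name": "pendant", "arguments": {"motion": [{"xyz": [6, -7.4, -4], "rot": [0, 0, 1]}, {"xyz": [12, -14.8, -8], "rot": [0, 0, 2]}, {"xyz": [18, -22, -12], "rot": [0, 0, 3]}, {"xyz": [24, -30, -16], "rot": [0, 0, 4]}, {"xyz": [30, -37, -20], "rot": [0, 0, 5]}, {"xyz": [36, -44, -20], "rot": [0, 0, 6]}, {"xyz": [42, -52, -20], "rot": [0, 0, 7]}, {"xyz": [48, -59.4, -20], "rot": [0, 0, 8.38]}], "finger_gap": 0.04}}

```text
time_s: 0.9
eef_pos: [0.3623, -0.2244, 0.3286]
orientation: [3.141, -0.006, 0.001]
force: [0.4, -0.3, -0.5]
width: 0.0413
grasp_force: 0.0
```

Run:
```python
from h import *
print(rows([.45,.10,.33],-np.pi/2))
```

```text
(array([ 0.0866, -0.3248, -0.0014]), array([ 0.0001, -0.0005, -0.0036]))
```

Request:
{"name": "pendant", "arguments": {"motion": [{"xyz": [2.2, -8.2, 0]}, {"xyz": [4.4, -16.2, 0]}, {"xyz": [6.6, -24.4, 0]}, {"xyz": [8.6, -32.4, 0]}, {"xyz": [10.8, -40.6, 0]}, {"xyz": [13, -48.8, 0]}, {"xyz": [15.2, -56.8, 0]}, {"xyz": [17.4, -65, 0]}]}}

```text
time_s: 1.7
eef_pos: [0.4493, 0.1004, 0.3283]
orientation: [3.141, 0.0, -0.0]
force: [1.1, -0.4, -0.1]
width: 0.0396
grasp_force: 0.0
```

Request:
{"name": "pendant", "arguments": {"motion": [{}, {}]}}

```text
time_s: 1.9
eef_pos: [0.4491, 0.0993, 0.328]
orientation: [3.141, 0.003, -0.002]
force: [-0.1, -0.2, 0.9]
width: 0.04
grasp_force: 0.0
```

Run:
```python
from h import *
import pickle
i=imaging.camera_info("wrist");im=imaging.camera("wrist");pickle.dump(i,open("w1.pkl","wb"))
cv2.imwrite("pics/w1.png",im[:,:,::-1])
cv2.imwrite("pics/w1b.png",cv2.resize(im[:,:,::-1],(800,600),interpolation=cv2.INTER_CUBIC))
```

```text
(no output)
```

View pics/w1b.png

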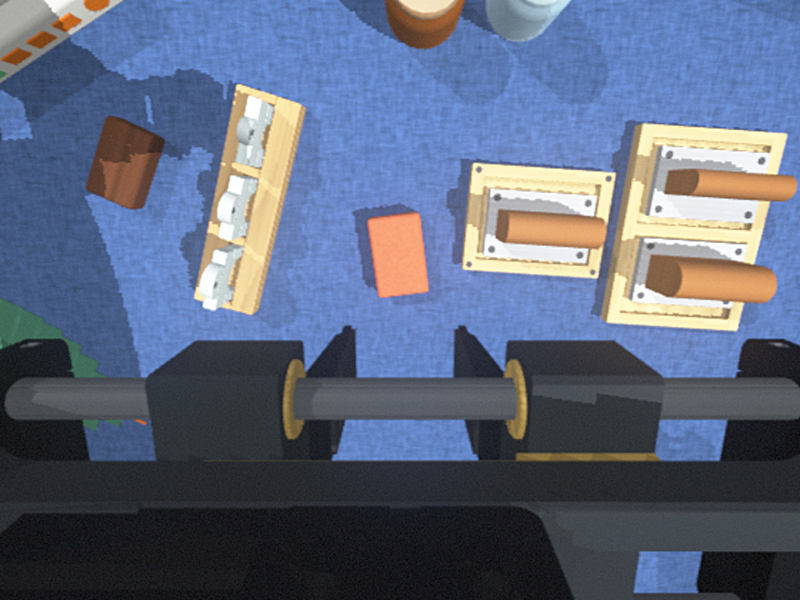

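The bar in the nest is between the other two in thickness, so R15 is likely. Corner readings: rack (237,85), (305,105), (255,314); nest (474,163), (615,174), (597,278), (463,270). The leaf tongues show at (250,130), (235,208) and (213,280).

Run:
```python
from h import *
import pickle
i=pickle.load(open("w1.pkl","rb"))
f=lambda p,z:ray(0,np.array(p)*.7,z,i)
N=[f(p,.016) for p in [(474,163),(615,174),(597,278),(463,270)]]
print("nest",np.mean(N,0),np.linalg.norm(N[0]-N[1]),np.linalg.norm(N[1]-N[2]));n=N[1]+N[2]-N[0]-N[3];print(np.degrees(np.arctan2(n[1],n[0])))
Q=[f(p,.024) for p in [(237,85),(305,105),(255,314)]]
print("rack",(Q[0]+Q[2])/2,np.linalg.norm(Q[0]-Q[1]),np.linalg.norm(Q[1]-Q[2]));n=Q[1]-Q[2];print(np.degrees(np.arctan2(n[1],n[0])))
for y in (495,605):
  print("bar edges",f((y,0),.07))
c=(Q[0]+Q[2])/2
print(rows([c[0]-.05,c[1],.25],np.arctan2(n[1],n[0])-np.pi/2))
cv2.imwrite("pics/w1c.png",cv2.resize(cv2.imread("pics/w1.png")[50:230,120:440],None,fx=2.5,fy=2.5,interpolation=cv2.INTER_CUBIC))
```

```text
nest [ 0.47686026 -0.04145924  0.016     ] 0.14530562542476472 0.10899671149447596
-93.74708953511094
rack [0.49344181 0.25978088 0.024     ] 0.06686852060058486 0.2213462843443488
-17.105846448669247
bar edges [0.66444901 0.02336556 0.07      ]
bar edges [ 0.66468173 -0.06808024  0.07      ]
(array([-0.0056, -0.1613,  0.078 ]), array([0.0007, 0.001 , 0.2989]))
```

In the tool's units: -0.161 m is -32.2, -0.12 m is -24, 0.3 rad is 6.

Request:
{"name": "pendant", "arguments": {"motion": [{"xyz": [0, -8, 4], "rot": [0, 0, 1.6]}, {"xyz": [0, -16, 8], "rot": [0, 0, 3]}, {"xyz": [-0.8, -24, 12], "rot": [0, 0, 4.4]}, {"xyz": [-1.2, -32.2, 15.6], "rot": [0, 0, 6]}, {"xyz": [-1.2, -32.2, 15.6], "rot": [0, 0, 6]}, {"xyz": [-1.2, -32.2, 15.6], "rot": [0, 0, 6]}]}}

```text
time_s: 2.55
eef_pos: [0.4434, 0.2587, 0.25]
orientation: [3.105, -0.47, -0.002]
force: [0.3, -0.1, 0.8]
width: 0.0401
grasp_force: 0.0
```

Run:
```python
from h import *
import pickle
i=imaging.camera_info("wrist");im=imaging.camera("wrist");pickle.dump(i,open("w2.pkl","wb"))
cv2.imwrite("pics/w2.png",im[:,:,::-1])
cv2.imwrite("pics/w2b.png",cv2.resize(im[:,:,::-1],(800,600),interpolation=cv2.INTER_CUBIC))
```

```text
(no output)
```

View pics/w2b.png

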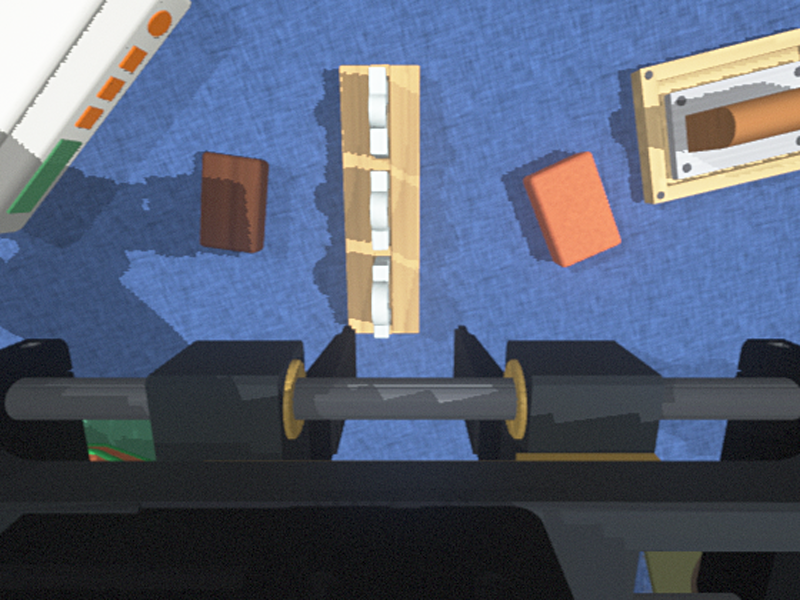

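The rack is upright and square in the view, with corners (340,66), (419,66), (419,333), (350,333) and leaves along u≈380. I'll overlay the model to identify the leaves.

Run:
```python
from h import *
import pickle
i=pickle.load(open("w2.pkl","rb"))
f=lambda p,z:ray(0,np.array(p)*.7,z,i)
Q=[f(p,.024) for p in [(340,66),(419,66),(419,333),(350,333)]]
print(np.round(Q,4));
for a,b in ((0,1),(1,2),(3,2),(0,3)): d=Q[a]-Q[b];print(np.linalg.norm(d).round(4),np.degrees(np.arctan2(d[1],d[0])).round(2))
c=np.mean(Q,0);print(c, (R.from_rotvec(i['orientation']).as_matrix()).round(3),i['position'])
im=cv2.imread("pics/w2.png");k=4;x0,y0=225,35
a=cv2.resize(im[y0:y0+205,x0:x0+85],None,fx=2.9,fy=2.9,interpolation=cv2.INTER_CUBIC);out=[a]
yaw=np.radians(-17.1)
for r in (.012,.015,.018):
  b=a.copy()
  for s in (-.072,0,.072):
    h=.010+2*r+.0006+.024-.0+0 if 0 else .010+(.012+r+.0006)+.024
    L=lambda x,y,z:np.array([c[0]+np.cos(yaw)*x-np.sin(yaw)*y,c[1]+np.sin(yaw)*x+np.cos(yaw)*y,z])
    t=np.linspace(0,np.pi,15)
    for y in (-.006,.006):
      P=[L(s+.03,y,h)]+[L(s+r*np.cos(q),y,h+r*np.sin(q)) for q in t]+[L(s-.03,y,h)]
      p=np.array([(proj(i,v)-[x0,y0])*2.9 for v in P]).astype(np.int32)
      cv2.polylines(b,[p],False,(0,0,255) if y<0 else (0,160,0),1)
  out.append(b)
cv2.imwrite("pics/ov.png",np.hstack(out)[:, :800] if 0 else cv2.resize(np.hstack(out[1:]),(740,595)))
```

```text
[[0.6087 0.2594 0.024 ]
 [0.5903 0.1996 0.024 ]
 [0.3772 0.2637 0.024 ]
 [0.3958 0.3238 0.024 ]]
0.0625 72.83
0.2225 -16.74
0.0629 72.77
0.2224 -16.83
[0.49301057 0.26161649 0.024     ] [[-0.296 -0.928 -0.227]
 [-0.955  0.288  0.069]
 [ 0.002  0.237 -0.971]] [0.50574246 0.23866488 0.40636294]
```

View pics/ov.png

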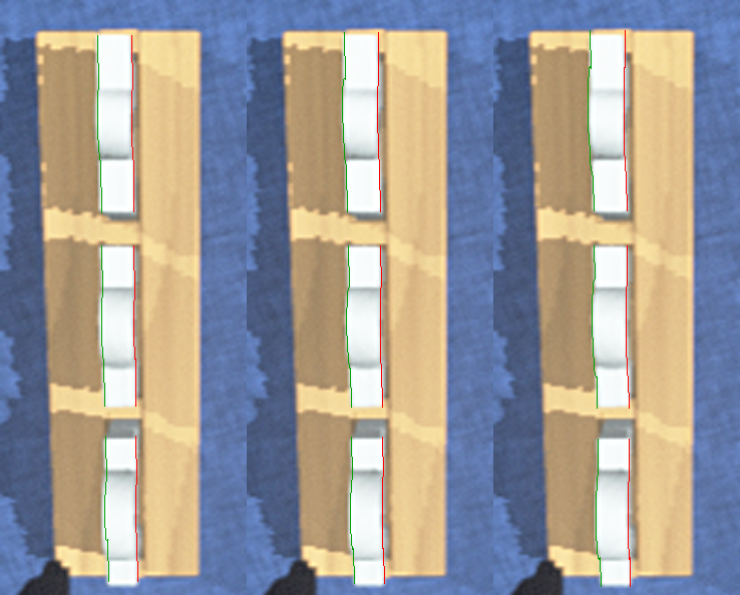

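The tongues measure about 67, 78 and 87 px from top to bottom, so the order is R12, R15, R18, and the middle slot holds R15. I'll pick it up.

Run:
```python
from h import *
import pickle
i=pickle.load(open("w2.pkl","rb"))
p=ray(0,(225+121/2.9,35+326.5/2.9),.0616,i);print(p)
print(rows([p[0],p[1],.0586],np.radians(73.2-.0)))
```

```text
[0.49310591 0.26065796 0.0616    ]
(array([ 0.0462, -0.0168,  0.1923]), array([ 0.0003, -0.0005, -0.0081]))
```

Request:
{"name": "pendant", "arguments": {"motion": [{"xyz": [4.6, -1.6, 6]}, {"xyz": [9.2, -3.4, 12], "rot": [0, 0, -0.16]}, {"xyz": [9.2, -3.4, 20], "rot": [0, 0, -0.16]}, {"xyz": [9.2, -3.4, 26], "rot": [0, 0, -0.16]}, {"xyz": [9.2, -3.4, 32], "rot": [0, 0, -0.16]}, {"xyz": [9.2, -3.4, 36], "rot": [0, 0, -0.16]}, {"xyz": [9.2, -3.4, 38.4], "rot": [0, 0, -0.16]}, {"xyz": [9.2, -3.4, 38.4], "rot": [0, 0, -0.16]}], "finger_gap": 0.04}}

```text
time_s: 3.4
eef_pos: [0.4923, 0.2606, 0.0578]
orientation: [3.107, -0.46, -0.003]
force: [0.1, -0.3, -0.4]
width: 0.0403
grasp_force: 0.0
```

Run:
```python
from h import *
cv2.imwrite("pics/w3.png",cv2.resize(imaging.camera("wrist")[:,:,::-1][60:340,130:430],None,fx=2,fy=2))
print(rows([.4931,.2607,.0586],np.radians(73.2)))
```

```text
(array([0.0002, 0.0006, 0.0006]), array([-0.0002, -0.0004, -0.0006]))
```

View pics/w3.png

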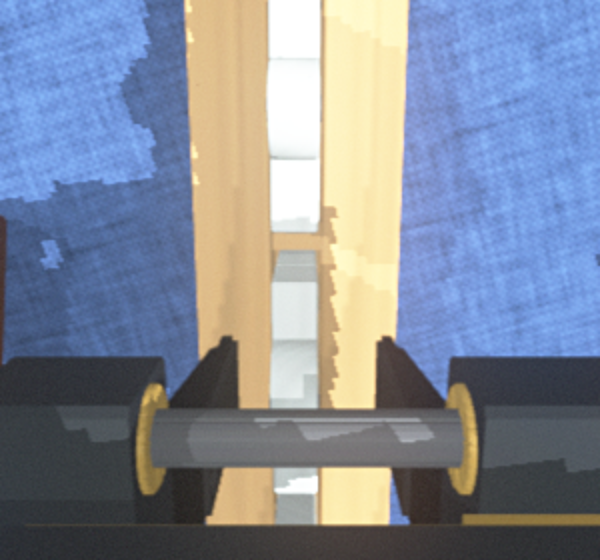

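Leaf centre is at u≈296 against a finger midline of about 308, so I'll shift about 2.5 mm in −y and close gently.

Request:
{"name": "pendant", "arguments": {"motion": [{"xyz": [0, -0.5, 0]}, {"xyz": [0, -0.5, 0]}], "finger_gap": 0.01, "squeeze": 4}}

```text
time_s: 3.65
eef_pos: [0.4946, 0.2652, 0.0607]
orientation: [-3.106, 0.457, -0.005]
force: [0.5, 0.0, -0.7]
width: 0.0291
grasp_force: 0.0
```

Request:
{"name": "pendant", "arguments": {"motion": [{}, {}, {}, {}], "finger_gap": 0.01, "squeeze": 4}}

```text
time_s: 4.05
eef_pos: [0.4934, 0.2648, 0.0592]
orientation: [-3.108, 0.457, -0.001]
force: [-0.5, -0.1, 3.0]
width: 0.0119
grasp_force: 4.0
```

```bash
python3 -c "
from h import *
s=monitor.state();print(R.from_rotvec(s['orientation']).inv().apply(s['force']))"
```

```text
[-0.47599691  0.2748997  -3.03922247]
```

In the tool's units: -0.12 m is -24, -0.09 m is -18.

Request:
{"name": "pendant", "arguments": {"motion": [{}, {}, {"xyz": [0, 0, -2]}, {"xyz": [0, 0, -6]}, {"xyz": [0, 0, -12]}, {"xyz": [0, 0, -18]}, {"xyz": [0, 0, -24]}, {"xyz": [0, 0, -24]}], "finger_gap": 0.01, "squeeze": 20}}

```text
time_s: 4.85
eef_pos: [0.4958, 0.2659, 0.1842]
orientation: [-3.103, 0.457, -0.013]
force: [1.5, 0.5, -0.7]
width: 0.0121
grasp_force: 20.0
```

Run:
```python
from h import *
s=monitor.state();print(R.from_rotvec(s['orientation']).inv().apply(s['force']),s['eef_pos'])
import pickle
i=imaging.camera_info("wrist");pickle.dump(i,open("w4.pkl","wb"));im=imaging.camera("wrist")
cv2.imwrite("pics/w4.png",im[:,:,::-1])
# target for nest-view pose
print(rows([.4769-.04,-.0415,.18],np.radians(86.25)))
```

```text
[ 1.29888334 -0.96027132  0.67681013] [0.49580416 0.26586813 0.1841776 ]
(array([3.320e-02, 3.104e-01, 3.000e-04]), array([-0.0029, -0.0042, -0.2268]))
```

Request:
{"name": "pendant", "arguments": {"motion": [{"xyz": [0, 8, 0], "rot": [0, 0, -0.6]}, {"xyz": [0, 16, 0], "rot": [0, 0, -1.2]}, {"xyz": [0, 24, 0], "rot": [0, 0, -1.8]}, {"xyz": [0, 32, 0], "rot": [0, 0, -2.4]}, {"xyz": [0, 40, 0], "rot": [0, 0, -3]}, {"xyz": [0, 48, 0], "rot": [0, 0, -3.6]}, {"xyz": [0, 56, 0], "rot": [0, 0, -4]}, {"xyz": [0, 62, 0], "rot": [0, 0, -4.54]}]}}

```text
time_s: 5.7
eef_pos: [0.4018, -0.0336, 0.1763]
orientation: [-3.14, 0.102, 0.005]
force: [0.1, -0.2, -1.9]
width: 0.0119
grasp_force: 20.0
```

Request:
{"name": "pendant", "arguments": {"motion": [{"xyz": [0, 0, -6]}, {"xyz": [-4, 0, -10]}, {"xyz": [-4, 0, -10]}, {"xyz": [-4, 0, -10]}]}}

```text
time_s: 6.1
eef_pos: [0.3836, -0.0308, 0.227]
orientation: [-3.14, 0.103, 0.002]
force: [-0.0, 0.3, -1.7]
width: 0.0118
grasp_force: 20.0
```

Run:
```python
from h import *
import pickle
i=imaging.camera_info("wrist");pickle.dump(i,open("w5.pkl","wb"));im=imaging.camera("wrist")
cv2.imwrite("pics/w5.png",im[:,:,::-1])
cv2.imwrite("pics/w5b.png",cv2.resize(im[:,:,::-1],(800,600),interpolation=cv2.INTER_CUBIC))
```

```text
(no output)
```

View pics/w5b.png

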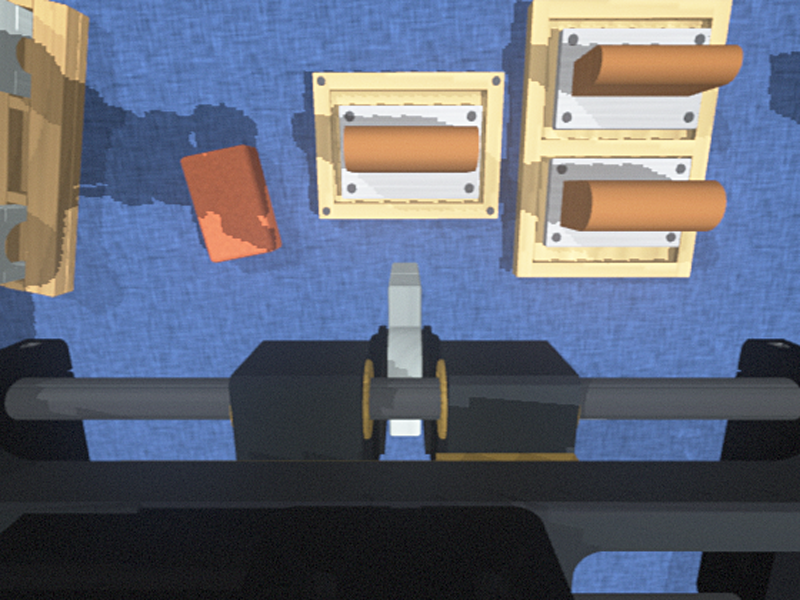

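Everything is square in the view: nest corners (312,73)-(497,219), sole (338,104)-(480,200), bar edges v=126 and 171, and the held leaf's front shoulder at (405,263).

Run:
```python
from h import *
import pickle
i=pickle.load(open("w5.pkl","rb"))
f=lambda p,z:ray(0,np.array(p)*.7,z,i)
s=monitor.state();T=R.from_rotvec(s['orientation']);o=s['eef_pos'];tl=lambda p:T.inv().apply(p-o).round(4)
def quad(P,z):
    Q=[f(p,z) for p in P];c=np.mean(Q,0);d=Q[1]+Q[2]-Q[0]-Q[3]
    print(tl(c),c.round(4),"ang",np.degrees(np.arctan2(d[1],d[0])).round(2),np.linalg.norm(Q[0]-Q[1]).round(4),np.linalg.norm(Q[1]-Q[2]).round(4))
quad([(312,73),(505,73),(497,219),(320,219)],.016)
quad([(338,104),(487,104),(480,200),(341,200)],.020)
ty=T.as_matrix()[:,1];print("tool y",np.degrees(np.arctan2(ty[1],ty[0])))
for Rr,zc in ((.012,.060),(.015,.061),(.018,.062)):
    # far tangent: ray in tool x-z plane
    cam=tl(i['position']);
    a=T.inv().apply(f((411,126),zc)-i['position']);a=a[[0,2]]/np.linalg.norm(a[[0,2]])
    pz=tl(f((411,126),zc));farx=pz[0]-Rr/a[1]
    n1=tl(f((411,171),.020))[0]+Rr; b=tl(f((411,171),zc))[0]; 
    b2=T.inv().apply(f((411,171),zc)-i['position']);b2=b2[[0,2]]/np.linalg.norm(b2[[0,2]])
    print(Rr,"axis from far",farx.round(4),"near base",n1.round(4),"near tangent",(b+Rr/b2[1]).round(4))
print("leaf front",tl(f((405,263),o[2]+.003)),o)
```

```text
[0.0946 0.0045 0.2102] [ 0.4769 -0.0411  0.016 ] ang -93.74 0.1473 0.1102
[0.091  0.0068 0.2062] [ 0.4731 -0.0431  0.02  ] ang -93.74 0.1143 0.0721
tool y -93.72506708264989
0.012 axis from far 0.0939 near base 0.0895 near tangent 0.0881
0.015 axis from far 0.0908 near base 0.0925 near tangent 0.0911
0.018 axis from far 0.0877 near base 0.0955 near tangent 0.094
leaf front [ 0.0391  0.0012 -0.0031] [ 0.38336545 -0.03060636  0.22647967]
```

Run:
```python
from h import *
import pickle
i=pickle.load(open("w5.pkl","rb"))
f=lambda p,z:ray(0,np.array(p)*.7,z,i)
s=monitor.state();T=R.from_rotvec(s['orientation']);o=s['eef_pos'];tl=lambda p:T.inv().apply(p-o).round(4)
for v,dz in ((287,.003),(263,-.0486),(325,.003)):print(tl(f((405,v),o[2]+dz)))
g=cv2.cvtColor(cv2.imread("pics/w5.png"),cv2.COLOR_BGR2GRAY);print(g[178:240,282:286].mean(1).astype(int))
print(rows([.4769,-.0411,.12],np.radians(86.26)))
```

```text
[ 0.0304  0.0012 -0.0031]
[0.0303 0.0014 0.0485]
[ 0.0161  0.0012 -0.003 ]
[130 130 130 124 121 130 149 152 151 151 150 151 153 169 151 149 152 150
 155 150 147 144 177 192 194 193 193 192 193 192 192 193 192 192 193 191
 191 191 192 191 190 190 190 192 190 190 192 190 192 190 170 152 153 159
 160 166 172 173 175 178 179 180]
(array([0.0943, 0.0044, 0.1062]), array([-0.0005,  0.0027,  0.0003]))
```

The leaf sits within 0.5 mm of the hand's centre. All bar measurements agree for R15, with the axis at tool x≈0.0915. Next I'll go over the bar.

Request:
{"name": "pendant", "arguments": {"motion": [{"xyz": [6, 0.4, 0]}, {"xyz": [12, 0.8, 2]}, {"xyz": [17, 1, 6]}, {"xyz": [18.2, 1, 12]}, {"xyz": [18.2, 1, 17]}, {"xyz": [18.2, 1, 19]}, {"xyz": [18.2, 1, 19]}]}}

```text
time_s: 6.85
eef_pos: [0.4724, -0.0411, 0.1302]
orientation: [-3.139, 0.102, 0.01]
force: [-0.9, -0.7, -2.0]
width: 0.0119
grasp_force: 20.0
```

Run:
```python
from h import *
import pickle
i=imaging.camera_info("wrist");pickle.dump(i,open("w6.pkl","wb"))
im=imaging.camera("wrist");cv2.imwrite("pics/w6b.png",cv2.resize(im[:,:,::-1],(800,600),interpolation=cv2.INTER_CUBIC))
sc=imaging.camera("scene");cv2.imwrite("pics/s6.png",cv2.resize(sc[150:260,210:350,::-1],None,fx=5,fy=5,interpolation=cv2.INTER_CUBIC))
print(rows([.4769,-.0411,.12],np.radians(86.26)))
```

```text
(array([ 0.0022, -0.0007,  0.0138]), array([-0.    , -0.0001,  0.0004]))
```

View pics/s6.png

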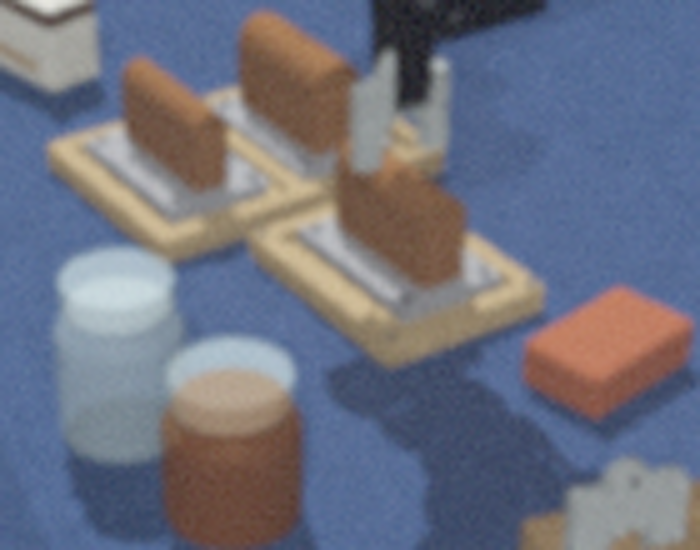

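The leaf hangs centred over the bar. I'll lower it slowly.

In the tool's units: 0.016 m is 3.2, 0.012 m is 2.4.

Request:
{"name": "pendant", "arguments": {"motion": [{"xyz": [0, 0, 0.8]}, {"xyz": [0, 0, 1.6]}, {"xyz": [0, 0, 2.4]}, {"xyz": [0, 0, 3.2]}, {"xyz": [0, 0, 3.2]}]}}

```text
time_s: 7.45
eef_pos: [0.4739, -0.0417, 0.117]
orientation: [-3.14, 0.102, 0.002]
force: [0.4, 0.2, -1.7]
width: 0.012
grasp_force: 20.0
```

```bash
python3 -c "
from h import *
s=monitor.state();print(R.from_rotvec(s['orientation']).inv().apply(s['force']))"
```

```text
[ 0.37907251 -0.23371027  1.66603157]
```

In the tool's units: 0.008 m is 1.6, 0.006 m is 1.2.

Request:
{"name": "pendant", "arguments": {"motion": [{"xyz": [0, 0, 0.4]}, {"xyz": [0, 0, 0.8]}, {"xyz": [0, 0, 1.2]}, {"xyz": [0, 0, 1.6]}, {"xyz": [0, 0, 1.6]}]}}

```text
time_s: 7.95
eef_pos: [0.4738, -0.0417, 0.1089]
orientation: [-3.14, 0.102, 0.003]
force: [-2.2, 0.3, -2.4]
width: 0.0116
grasp_force: 20.0
```

```bash
python3 -c "
from h import *
s=monitor.state();print(R.from_rotvec(s['orientation']).inv().apply(s['force']),s['moment'])"
```

```text
[-2.16948606 -0.18887874  2.3753121 ] [ 0.00866011  0.53998704 -0.03365691]
```

Request:
{"name": "pendant", "arguments": {"motion": [{"xyz": [0, 0, 0.4]}, {"xyz": [0, 0, 0.8]}, {"xyz": [0, 0, 1.2]}, {"xyz": [0, 0, 1.2]}]}}

```text
time_s: 8.35
eef_pos: [0.4739, -0.0417, 0.103]
orientation: [-3.14, 0.102, 0.002]
force: [-2.5, -0.3, -1.8]
width: 0.0119
grasp_force: 20.0
```

```bash
python3 -c "
from h import *
s=monitor.state();print(R.from_rotvec(s['orientation']).inv().apply(s['force']),s['moment'])"
```

```text
[-2.51049863  0.45004457  1.83434957] [0.03985187 0.72246893 0.03398125]
```

The legs are straddling the bar with only a small side force. I'll continue to contact.

In the tool's units: 0.004 m is 0.8, 0.003 m is 0.6.

Request:
{"name": "pendant", "arguments": {"motion": [{"xyz": [0, 0, 0.2]}, {"xyz": [0, 0, 0.4]}, {"xyz": [0, 0, 0.6]}, {"xyz": [0, 0, 0.8]}, {"xyz": [0, 0, 0.8]}]}}

```text
time_s: 8.85
eef_pos: [0.4743, -0.0418, 0.0995]
orientation: [-3.14, 0.102, 0.0]
force: [-5.4, -0.1, 0.5]
width: 0.0118
grasp_force: 20.0
```

Request:
{"name": "pendant", "arguments": {"motion": [{"xyz": [0, 0, 0.2]}, {"xyz": [0, 0, 0.2]}]}}

```text
time_s: 9.05
eef_pos: [0.4743, -0.0418, 0.0985]
orientation: [3.14, -0.102, -0.0]
force: [-4.8, 0.8, -0.2]
width: 0.0121
grasp_force: 20.0
```

Request:
{"name": "pendant", "arguments": {"motion": [{"xyz": [0, 0, 0.1]}, {"xyz": [0, 0, 0.1]}]}}

```text
time_s: 9.25
eef_pos: [0.4743, -0.0418, 0.0981]
orientation: [-3.14, 0.102, 0.0]
force: [-5.0, -0.3, 0.8]
width: 0.0121
grasp_force: 20.0
```

Request:
{"name": "pendant", "arguments": {"motion": [{"xyz": [-0.2, 0, 0]}, {"xyz": [-0.2, 0, 0]}]}}

```text
time_s: 9.45
eef_pos: [0.4741, -0.0418, 0.0983]
orientation: [3.14, -0.103, 0.003]
force: [-1.3, -0.6, -2.2]
width: 0.0119
grasp_force: 20.0
```

Request:
{"name": "pendant", "arguments": {"motion": [{"xyz": [0, 0, 0.1]}, {"xyz": [0, 0, 0.1]}]}}

```text
time_s: 9.65
eef_pos: [0.474, -0.0418, 0.098]
orientation: [3.14, -0.102, 0.003]
force: [-0.7, 0.4, -0.1]
width: 0.0116
grasp_force: 20.0
```

Request:
{"name": "pendant", "arguments": {"motion": [{"xyz": [0, 0, 0.1]}, {"xyz": [0, 0, 0.1]}]}}

```text
time_s: 9.85
eef_pos: [0.474, -0.0418, 0.0977]
orientation: [3.14, -0.102, 0.002]
force: [-0.9, -0.1, 1.9]
width: 0.0116
grasp_force: 20.0
```

Request:
{"name": "pendant", "arguments": {"motion": [{"xyz": [0, 0, 0.1]}, {"xyz": [0, 0, 0.2]}, {"xyz": [0, 0, 0.2]}]}}

```text
time_s: 10.15
eef_pos: [0.4741, -0.0418, 0.0976]
orientation: [3.14, -0.102, 0.002]
force: [-4.3, 1.0, 7.7]
width: 0.0118
grasp_force: 20.0
```

Request:
{"name": "pendant", "arguments": {"motion": [{"xyz": [0, 0, 0.14]}, {"xyz": [0, 0, 0.14]}, {"xyz": [0, 0, 0.14]}, {"xyz": [0, 0, 0.14]}, {"xyz": [0, 0, 0.14]}, {"xyz": [0, 0, 0.14]}]}}

```text
time_s: 10.75
eef_pos: [0.4744, -0.0419, 0.0975]
orientation: [3.14, -0.102, 0.003]
force: [-4.6, 1.5, 10.3]
width: 0.0116
grasp_force: 20.0
```

It stops firmly at z≈0.0975, which is the home height, with about 11 N held for 0.6 s. I'll relieve and release.

In the tool's units: -0.002 m is -0.4, -0.001 m is -0.2.

Request:
{"name": "pendant", "arguments": {"motion": [{"xyz": [-0.1, 0, -0.2]}, {"xyz": [-0.14, 0, -0.4]}, {"xyz": [-0.14, 0, -0.4]}, {"xyz": [-0.14, 0, -0.4]}]}}

```text
time_s: 11.15
eef_pos: [0.4733, -0.0418, 0.0976]
orientation: [3.14, -0.102, 0.002]
force: [2.6, 0.1, 0.1]
width: 0.0117
grasp_force: 20.0
```

Request:
{"name": "pendant", "arguments": {"motion": [{}, {}, {}], "squeeze": 5}}

```text
time_s: 11.45
eef_pos: [0.473, -0.0417, 0.0975]
orientation: [3.14, -0.102, 0.001]
force: [2.7, -0.3, 0.0]
width: 0.0122
grasp_force: 5.0
```

Request:
{"name": "pendant", "arguments": {"motion": [{}, {}, {}, {}], "finger_gap": 0.03}}

```text
time_s: 11.85
eef_pos: [0.4724, -0.0416, 0.0972]
orientation: [-3.14, 0.102, 0.001]
force: [-1.1, 0.3, -0.8]
width: 0.0296
grasp_force: 0.0
```

Released. Next I'll lift straight up and check.

In the tool's units: -0.14 m is -28, -0.13 m is -26.

Request:
{"name": "pendant", "arguments": {"motion": [{"xyz": [0, 0, -2]}, {"xyz": [0, 0, -6]}, {"xyz": [0, 0, -14]}, {"xyz": [0, 0, -22]}, {"xyz": [-8, 0, -26]}, {"xyz": [-16, 0, -28]}, {"xyz": [-20, 0, -28]}, {"xyz": [-20, 0, -28]}]}}

```text
time_s: 12.65
eef_pos: [0.3719, -0.0351, 0.2388]
orientation: [3.139, -0.103, 0.005]
force: [0.2, 0.1, 0.9]
width: 0.0299
grasp_force: 0.0
```

Run:
```python
from h import *
import pickle
i=imaging.camera_info("wrist");im=imaging.camera("wrist")[:,:,::-1].copy()
sc=imaging.camera("scene")[:,:,::-1];c=cv2.resize(sc[150:280,200:420],(800,473),interpolation=cv2.INTER_CUBIC)
w=cv2.resize(im[20:240,150:450],(800,587),interpolation=cv2.INTER_CUBIC)
cv2.imwrite("pics/f1.png",w);cv2.imwrite("pics/f2.png",np.vstack([cv2.resize(w,(400,293)),cv2.resize(c,(400,237))]))
```

```text
(no output)
```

View pics/f2.png

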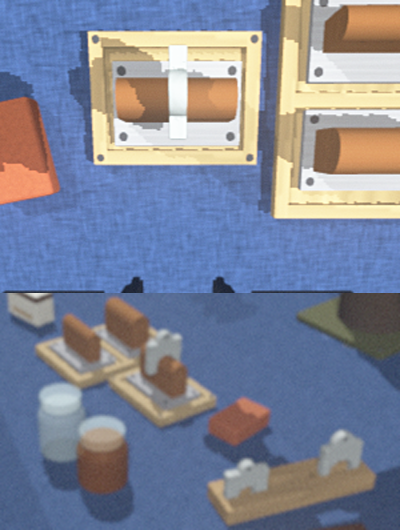

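The R15 leaf sits upright and square on the pattern (wrist view, (178,90)). The other two still stand in the rack, and the jars and bars are where they were.

```bash
python3 -c "
from rig import robot, imaging, monitor
print(robot.sign_off())"
```

```text
the job is handed in; nothing more can be done
None
```

I handed the job in with leaf R15 sitting upright and fully home on the pattern in the nest, after a light push of about 11 N; I picked it first from the bar's size in the images, so R12 and R18 were never tried and are still in their rack slots.

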